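Seat the espresso cup in the slotted collar of the cup caddy

TASK

Put the small espresso cup (not the large mug) away in the wooden cup caddy: turn it so that its handle points out through the slot of the slotted collar, and seat it there upright and fully home on the board. Do not tip the cup over, and leave it standing there by itself.

Things in the scene. Friction and masses are not known exactly. Their poses are not given: they have to be found in the camera images.
- cup_centre (a point): small dark grey and white espresso cup, upright. Point: on the axis of its round body, half-way up (cup 53 mm tall; underside 26.5 mm below). z up; handle sticks out along -y, 14 mm wide, reaching 54 mm from the axis, 16 to 53 mm above the underside. Body 60 mm across at the rim, 58 in the upper 20 mm (grip there, along x), under 56 below, 34 at the foot. 130 g.
- slot_well (a point): centre of the caddy's slotted collar, on the board's top, where the cup's underside is to stand. z up; the slot, 30 mm wide and full height, opens along -x, so the seated cup's handle points along -x. Collar: pale wood, 68 mm inside, 86 mm outside diameter, top 28 mm above this point. Turned wrongly, the handle catches on it and the cup stays high.
- caddy: the fixed cup caddy: dark wooden board 130 x 240 mm (x by y), top 12 mm above the worktop, with two pale collars of one size, 120 mm apart. Origin: centre of the board's underside. The slotted collar is 60 mm along -y; the one 60 mm along +y is an unbroken ring without a slot, and not the cup's place.
There are look-alikes about, which are no part of the job. Leave any blue look-alike of the part that bears cup_centre alone.

How it is judged:
By the outcome, as a careful person would: the job done as asked, in the order asked, and still so for the second after the job is handed in, with the robot touching nothing.
It also fails if it takes over 38 s, if anything falls off the work surface, if the arm or the gripper's body presses on something with over 40 N, if the wrist force passes 120 N, or if a joint passes its speed limit or range.

ROBOT

A 7-joint arm with a two-finger parallel gripper is mounted at the origin on a cart in front of the work surface, level with it; the furniture and walls round the work are solid. World frame = base frame: x ahead of the robot, y to its left, z up, the work surface at z = 0. Lengths are in m, angles in rad, forces in N, time in s.
With the tool pointing down it reaches from about 0.425 to 0.925 m from the base axis. Payload 6.8 kg.
Tool frame: the origin (TCP) lies on the mounting face of the last link; the fingertips stand 173 mm ahead of it and the grasp point (between the pads) lies 155 mm ahead of it; z points along the fingers, y is the line along which they close (so a half turn about z gives the same grasp; the last joint's range is limited). The gripper opens to 85 mm and grips with 20 to 120 N. Pads are 22 mm wide; open, the fingers measure 114 mm over their backs; the gripper's body (76 mm by 85 mm) begins 54 mm behind the grasp point. The pads swing forward as they close: fully open they stand 13 mm farther back than shut.
Start: joints at [1.084, 0.477, 0.022, 1.555, -0.011, 1.109, -0.083], TCP at [0.25, -0.627, 0.405] pointing down, gripper open.
Joint ranges: [-2.96, 2.96], [-0.34, 2.1], [-1.41, 1.46], [0.24, 2.44], [-1.37, 4.51], [0.17, 1.92], [-2.96, 2.96]. Speed limits (rad/s): [2.39, 2.39, 3.14, 3.14, 3.14, 3.14, 3.14].

INTERFACE

Orientations are given as a unit quaternion [w, x, y, z].
In Python, from station import bot gives the robot as it stands. The module is installed in compiled form; this text tells all that it offers.
- The arm moves only by the shell command python3 -m pendant 'ROWS' [FORCE]. ROWS is JSON, a list of rows, each a list of 5 numbers: the finger opening in m, from 0 to 0.0854, then the shift along the tool's x, y, z in m, then the turn about the tool's z in degrees. In form: [[jaw, x, y, z, yaw], ...]. A call has 1 to 12 rows; each row shifts and turns the commanded pose from where the row before left it, along the tool's axes as they then stand; what a row does not reach is not made up. A row lasts 1/12 s, in which the tool goes at most 41.7 mm and 7.16 degrees, less where a joint would pass 70% of its speed; a pose out of reach is approached as far as the arm can. A call with a gripper value outside its range is refused whole. The fingers move at their own pace and stop on an object; FORCE is the grip in N (left out, the last holds). Time passes only in rows, so rows that do not move let the fingers close. It gives the time, the measured TCP pose, the force, the opening and the grip force at its end, in the units of the state.
- bot.get_obs(): the state, without advancing time (a new reading comes with each control period).
- bot.read_camera(name): name is "scene" or "top" or "wrist"; returns (picture, depth): 480x640x3 uint8, blue, green, red; 480x640 float32, m along the optical axis (not along the pixel's ray), 0 where there is no reading.
- bot.camera_model(name): a dict with "intrinsics" (3x3 intrinsics, pixels), "dist_coeffs" ([k1, k2, p1, p2, k3] as OpenCV has them; the pictures are not rectified), "R" (3x3) and "t" (3): a world point X has camera coordinates R X + t. Camera axes: x right, y down, z forward; pixel columns grow to the right and rows downward; lengths in m; the calibration is good to about 2 mm. A picture is of the moment at which its call begins: read the wrist's pose just before it. camera_model takes no time and is no camera call; for the wrist camera it gives the pose at the moment of the call.
- bot.hand_in(): hands the job in; it is judged then, once.
Trained networks look in the newest picture that a camera, given by its name, has taken for a name from the list of things; names that differ only in an ending like _2 or _b are one class to them, and where a whole thing is asked for, a point or a joint stands for the part that bears it (a point fixed in the world has none). Each returns a list of dicts, best first, with "score" (0 to 1); they miss things now and then, are a little off and sometimes report something else, mostly with a low value. They report only what shows in the picture. A call takes as long as a camera call. They do not tell look-alikes from the thing itself.
- bot.boxes_of(name, camera): "at" ([column, row] in pixels, amid what is visible of it).
- bot.trace(name, camera): "mask" (480x640 bool, what is visible of it) and "at" ([column, row] in pixels, amid what is visible of it).
- bot.pinpoint(name, camera): "at" ([column, row] in pixels: a listed point, or the origin of a listed thing).
The state is a dict: "t": time; "q": joint angles; "joint_vel": joint speeds; "joint_torque": joint torques, N m; "eef_pos": TCP position; "tool_rot": TCP orientation; "contact_force": force on the tool from outside, world axes, zero at the start; "torque": the same for the moment, N m; "gripper_width": opening from 0.0 (shut) to 1.0 (fully open); "grasp_force": force on a finger pad.
Only numpy, scipy, OpenCV 4.12 (cv2) and the standard library are available. Lean on these libraries where they do the work, as an engineer would, in place of code of your own. Each camera call takes 0.05 s, during which the arm holds its last target. There are 200 camera calls.

## Working session

There is one attempt and no reset: what is moved stays moved. The work goes in short steps, Python scripts to look and compute and a shell command to move; the robot and the scene stay as the last step left them, time stands still between calls to the robot, and variables do not carry over. Pictures are saved under pics/ and viewed, at most 10 in all, crops included, and the job is handed in when it is done.

```bash
mkdir -p pics
cat > h.py <<'E'
import numpy as np, cv2
from station import bot
def ray(cam,px,m=None):
    m=m or bot.camera_model(cam)
    K=np.array(m["intrinsics"]);d=np.array(m["dist_coeffs"]);R=np.array(m["R"]);t=np.array(m["t"])
    u=cv2.undistortPoints(np.array([[px]],float),K,d)[0,0]
    return -R.T@t, R.T@np.array([u[0],u[1],1])
def atz(cam,px,z,m=None):
    o,r=ray(cam,px,m); return o+r*(z-o[2])/r[2]
def Rq(q): 
    from scipy.spatial.transform import Rotation as S
    return S.from_quat([q[1],q[2],q[3],q[0]]).as_matrix()
E
python3 - <<'E'
from h import *
s=bot.get_obs();print(s["t"],s["eef_pos"],np.round(Rq(s["tool_rot"]),3).tolist(),s["gripper_width"])
ims=[]
for c in ["scene","top"]:
    im,d=bot.read_camera(c);ims.append(im)
    for n,z in [("cup_centre",.0265),("slot_well",.012),("caddy",0)]:
        for r in bot.pinpoint(n,c)[:4]: print(c,n,np.round(r["at"],1),round(r["score"],2),np.round(atz(c,r["at"],z),3))
    for r in bot.boxes_of("cup_centre",c)[:4]: print(c,"box",np.round(r["at"],1),round(r["score"],2),np.round(atz(c,r["at"],.03),3))
cv2.imwrite("pics/a.png",cv2.resize(np.vstack(ims),(400*1,600)))
cv2.imwrite("pics/scene.png",ims[0]);cv2.imwrite("pics/top.png",ims[1])
E
```

```text
0.0 [ 0.24948764 -0.6269064   0.40374913] [[0.929, 0.37, -0.001], [0.37, -0.929, 0.002], [-0.0, -0.002, -1.0]] 0.9958786201647787
scene cup_centre [354.  300.6] 0.82 [ 0.505 -0.1    0.026]
scene cup_centre [361.2 254. ] 0.8 [ 0.59  -0.031  0.026]
scene slot_well [279.3 224.5] 0.6 [0.529 0.144 0.012]
scene caddy [259.2 214.5] 0.82 [0.522 0.205 0.   ]
scene box [363.4 249.7] 0.89 [ 0.599 -0.028  0.03 ]
scene box [353.8 298.5] 0.78 [ 0.506 -0.098  0.03 ]
top cup_centre [342.1 212.9] 0.86 [ 0.593 -0.026  0.026]
top cup_centre [382.4 260.4] 0.72 [ 0.508 -0.094  0.026]
top slot_well [245.6 251.8] 0.78 [0.528 0.144 0.012]
top caddy [213.  254.5] 0.97 [0.526 0.205 0.   ]
top box [386.6 260.4] 0.81 [ 0.507 -0.101  0.03 ]
top box [346.3 206.4] 0.57 [ 0.603 -0.034  0.03 ]
```

View pics/top.png

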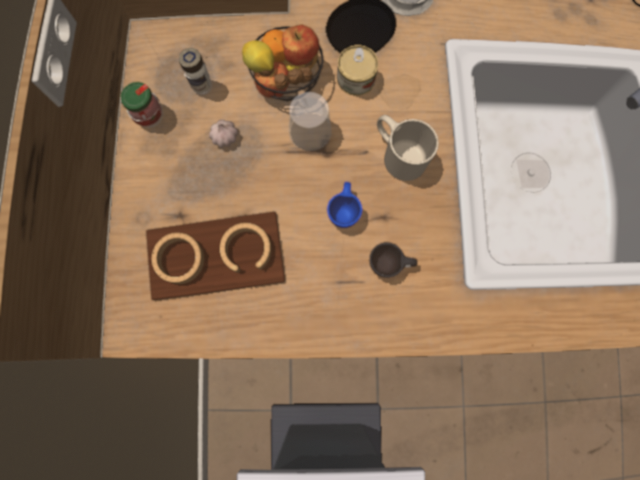

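View pics/scene.png

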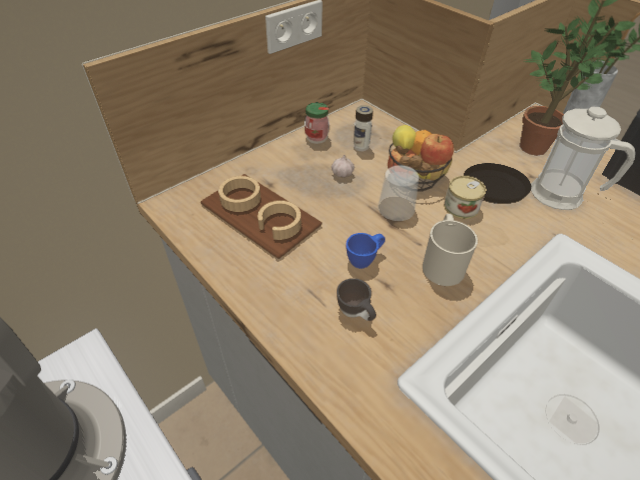

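The top view shows the dark cup at (387,260) with its handle to the right (about −y). The blue look-alike is at (345,208). The slotted collar is the right-hand one at (246,250), with its slot at the bottom (−x). The scene view agrees.

```bash
python3 -m pendant '[[0.0854,0.029,-0.0266,0,0],[0.0854,0.029,-0.0266,0,0],[0.0854,0.029,-0.0266,0,0],[0.0854,0.029,-0.0266,0,0],[0.0854,0.029,-0.0266,0,0],[0.0854,0.029,-0.0266,0,0],[0.0854,0.029,-0.0266,0,0],[0.0854,0.029,-0.0266,0,0],[0.0854,0.029,-0.0266,0,0],[0.0854,0.029,-0.0266,0,0],[0.0854,0.029,-0.0266,0,0],[0.0854,0.029,-0.0266,0,0]]'
python3 -m pendant '[[0.0854,0,0,0,-7],[0.0854,0,0,0,-7],[0.0854,0,0,0,-7],[0.0854,0,0,0,-7],[0.0854,0,0,0,-7],[0.0854,0,0,0,-7],[0.0854,0,0,0,-7],[0.0854,0,0,0,-7],[0.0854,0,0,0,-7],[0.0854,0,0,0,0]]'
cat > look.py <<'E'
from h import *
import sys
s=bot.get_obs();R=Rq(s["tool_rot"]);p=np.array(s["eef_pos"])
print(s["t"],np.round(p,4),"toolx ang",np.degrees(np.arctan2(R[1,0],R[0,0])),"z",np.round(R[:,2],3),"q",np.round(s["q"],2))
m=bot.camera_model("wrist");print("cam",np.round(-np.array(m["R"]).T@m["t"],3))
im,d=bot.read_camera("wrist")
for n,z in [("cup_centre",.0265),("slot_well",.012),("caddy",0.0)]:
    for r in bot.pinpoint(n,"wrist")[:4]:
        w=atz("wrist",r["at"],z,m); print(n,np.round(r["at"],1),round(r["score"],2),np.round(w,4),"tool shift",np.round(R.T@(w-p),4))
cv2.imwrite(sys.argv[1],im); np.savez("last.npz",im=im,d=d,K=m["intrinsics"],dist=m["dist_coeffs"],R=m["R"],t=m["t"])
E
python3 look.py pics/w1.png
```

```text
t: 1.5
eef_pos: [0.4553, -0.2001, 0.4051]
tool_rot: [0.0, 0.982, 0.188, 0.0]
contact_force: [1.5, 0.0, 0.2]
gripper_width: 0.995
grasp_force: 0.0
t: 2.33
eef_pos: [0.4549, -0.202, 0.4048]
tool_rot: [0.0, 0.738, 0.675, 0.0]
contact_force: [0.4, -0.8, -0.3]
gripper_width: 1.0
grasp_force: 0.0
2.3333 [ 0.4549 -0.202   0.4048] toolx ang 84.93989966760962 z [ 0. -0. -1.] q [ 0.61  0.21 -0.36  1.95  0.09  1.    0.12]
cam [ 0.461 -0.131  0.374]
cup_centre [364.3 106.3] 0.69 [ 0.5078 -0.0985  0.0265] tool shift [0.1078 0.0435 0.3784]
cup_centre [453.4  18.3] 0.65 [ 0.593  -0.0297  0.0265] tool shift [0.1838 0.1223 0.3784]
```

View pics/w1.png

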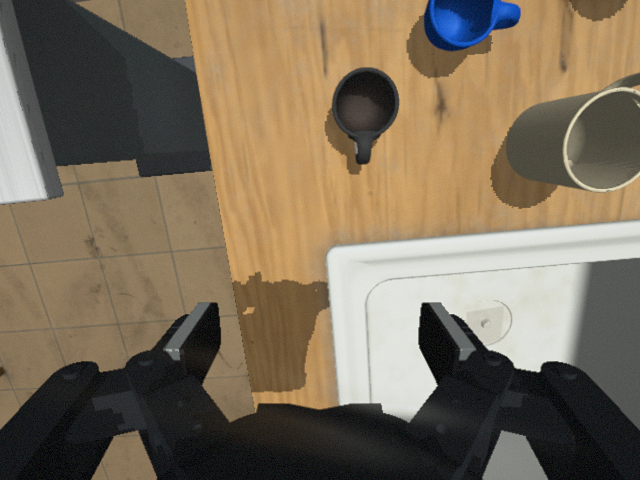

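The wrist view shows the dark cup's rim centred near (366,103), with the handle tip at (363,160). The mug and the blue cup are clear of it. Next I'll fit the cup axis, the handle angle and the caddy yaw.

```bash
cat > fit.py <<'E'
from h import *
from scipy.optimize import least_squares
def cloud(mask,d,m):
    v,u=np.nonzero(mask&(d>0));K=np.array(m["intrinsics"])
    n=cv2.undistortPoints(np.c_[u,v].astype(float)[:,None],K,np.array(m["dist_coeffs"]))[:,0]
    z=d[v,u];return (np.c_[n*z[:,None],z]-m["t"])@np.array(m["R"])
def circ(P,r): return least_squares(lambda c:np.hypot(*(P-c[:2]).T)-c[2],[*P.mean(0),r],loss="soft_l1",f_scale=.001).x
def cup(cam,near,base=0.):
    m=bot.camera_model(cam);im,d=bot.read_camera(cam)
    for r in bot.trace("cup_centre",cam):
        P=cloud(r["mask"],d,m);top=P[(P[:,2]>base+.045)&(P[:,2]<base+.06)]
        if len(top)<20 or np.hypot(*(np.median(top[:,:2],0)-near))>.05: continue
        c=circ(top[np.hypot(*(top[:,:2]-near).T)<.06][:,:2],.029)
        for _ in range(3):
            q=top[np.hypot(*(top[:,:2]-c[:2]).T)<.033][:,:2]; c=circ(q,.029)
        h=P[(P[:,2]>base+.016)&(np.hypot(*(P[:,:2]-c[:2]).T)>.034)&(np.hypot(*(P[:,:2]-c[:2]).T)<.06)][:,:2]-c[:2]
        h=h.mean(0)if len(h) else np.zeros(2)
        print(cam,"cup",np.round(c,4),"ztop",np.round(np.percentile(top[:,2],[50,95]),4),"handle deg",np.degrees(np.arctan2(h[1],h[0])))
if __name__=="__main__":
    cup("wrist",[.508,-.098]);cup("top",[.508,-.098])
    m=bot.camera_model("top");im,d=bot.read_camera("top")
    r=bot.trace("caddy","top")[0];P=cloud(r["mask"],d,m)
    b=P[(P[:,2]>.004)&(P[:,2]<.05)][:,:2]
    print("board",cv2.minAreaRect((b*1000).astype(np.float32)))
    c=P[(P[:,2]>.03)][:,:2]
    for n in ([.528,.144],[.52,.264]):
        q=c[np.hypot(*(c-n).T)<.055]; f=circ(q,.039);a=np.sort(np.degrees(np.arctan2(*(q-f[:2]).T[::-1])));g=np.diff(np.r_[a,a[0]+360]);i=g.argmax()
        print("collar",np.round(f,4),len(q),"gap",g[i],"at",a[i]+g[i]/2)
E
python3 fit.py
```

```text
wrist cup [ 0.5052 -0.0988  0.0278] ztop [0.0508 0.0525] handle deg -95.06696941546069
top cup [ 0.506  -0.0977  0.0282] ztop [0.05   0.0529] handle deg -95.5273059101064
board ((523.3741455078125, 202.97340393066406), (130.22921752929688, 240.40921020507812), 7.922983169555664)
collar [0.5313 0.1419 0.0387] 691 gap 50.692053942857655 at 187.85888261524468
collar [0.515  0.2603 0.0389] 807 gap 2.2299696359596197 at -65.31368900869495
```

```bash
python3 -m pendant '[[0.0854,0.036,0.0138,0,0],[0.0854,0.036,0.0138,0,0],[0.0854,0.0358,0.0137,0,0],[0.0854,0,0,0.03,0],[0.0854,0,0,0.03,0],[0.0854,0,0,0.03,0],[0.0854,0,0,0.02,0],[0.0854,0,0,0.01,0],[0.0854,0,0,0,0],[0.0854,0,0,0,0]]'
python3 look.py pics/w2.png; python3 -c "
from fit import *
cup('top',[.506,-.098]);cup('wrist',[.506,-.098])"
```

```text
t: 3.67
eef_pos: [0.5064, -0.0984, 0.2851]
tool_rot: [-0.0, 0.739, 0.674, 0.0]
contact_force: [0.6, -0.9, 1.1]
gripper_width: 0.998
grasp_force: 0.0
3.6667 [ 0.5064 -0.0984  0.2851] toolx ang 84.694147478519 z [ 0.  0. -1.] q [ 0.39  0.4  -0.39  2.02  0.22  0.76 -0.22]
cam [ 0.513 -0.027  0.254]
cup_centre [442.  137.4] 0.98 [ 0.5926 -0.0292  0.0265] tool shift [0.0768 0.0794 0.2586]
top cup [ 0.5063 -0.0967  0.0275] ztop [0.0503 0.0527] handle deg 0.0
wrist cup [ 0.5057 -0.0978  0.0276] ztop [0.0508 0.0522] handle deg -94.1990140305266
```

View pics/w2.png

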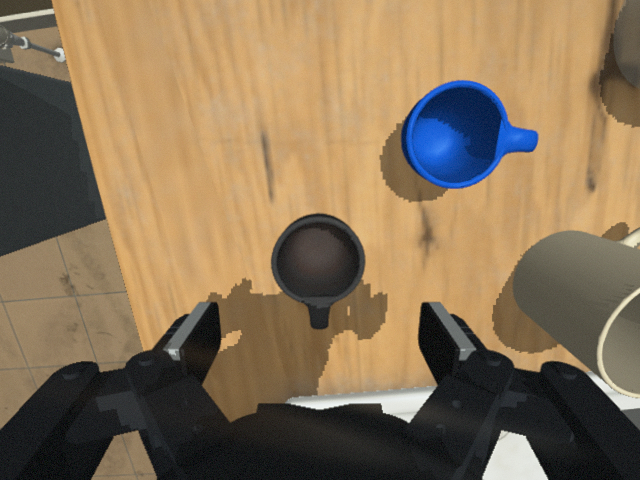

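The wrist view shows the cup centred between the open pads at (318,258), with its handle down at (319,318). The blue cup at (457,133) is clear of the fingers. I'll descend and grip.

```bash
python3 -m pendant '[[0.0854,0,0,0.03,0],[0.0854,0,0,0.03,0],[0.0854,0,0,0.016,0],[0.0854,0,0,0.008,0],[0.0854,0,0,0,0]]' && python3 -m pendant '[[0.05,0,0,0,0],[0.05,0,0,0,0],[0.05,0,0,0,0],[0.05,0,0,0,0],[0.05,0,0,0,0],[0.05,0,0,0,0],[0.05,0,0,0,0],[0.05,0,0,0,0]]' 40
```

```text
t: 4.48
eef_pos: [0.5054, -0.0983, 0.1994]
tool_rot: [-0.001, 0.739, 0.674, -0.001]
contact_force: [-0.5, -0.8, 0.1]
gripper_width: 0.997
grasp_force: 0.0
t: 5.15
eef_pos: [0.5068, -0.0984, 0.2024]
tool_rot: [0.001, 0.739, 0.674, 0.001]
contact_force: [-0.3, 0.0, 7.5]
gripper_width: 0.667
grasp_force: 41.7
```

```bash
python3 -m pendant '[[0.05,0,0,-0.02,0],[0.05,0,0,-0.03,0],[0.05,0,0,-0.03,0],[0.05,0,0,-0.02,0],[0.05,0,0,0,0]]'; python3 look.py pics/w3.png;  python3 -c "
from fit import *
cup('top',[.506,-.098],.1);cup('wrist',[.506,-.098],.1)"
```

```text
t: 5.57
eef_pos: [0.5077, -0.0984, 0.3057]
tool_rot: [0.004, 0.739, 0.674, 0.003]
contact_force: [0.6, -0.3, -0.5]
gripper_width: 0.659
grasp_force: 43.4
5.5667 [ 0.5077 -0.0984  0.3057] toolx ang 84.68193673315476 z [ 0.009 -0.002 -1.   ] q [ 0.41  0.37 -0.41  2.    0.2   0.8  -0.21]
cam [ 0.515 -0.027  0.275]
cup_centre [425.2 136. ] 0.91 [ 0.5919 -0.028   0.0265] tool shift [0.0782 0.0748 0.2799]
cup_centre [320.2 307. ] 0.87 [ 0.506  -0.1528  0.0265] tool shift [-0.054   0.0009  0.2793]
top cup [ 0.5063 -0.0983  0.0282] ztop [0.1492 0.1511] handle deg 0.0
wrist cup [ 0.5054 -0.0978  0.0278] ztop [0.1482 0.1502] handle deg -94.57945431677385
```

View pics/w3.png

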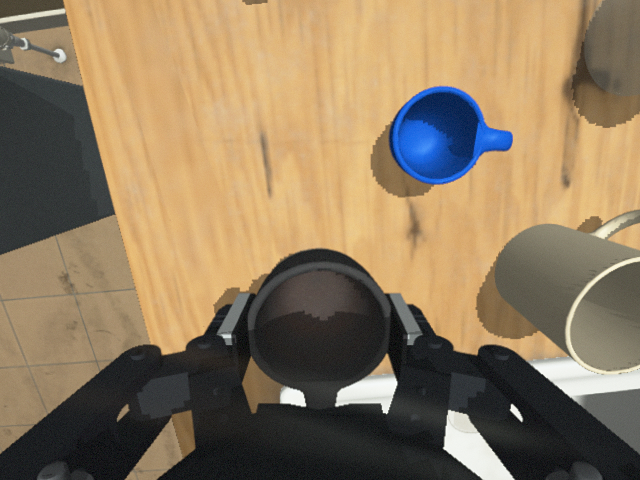

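The cup is held upright and centred between the pads at (320,325). Next I'll travel toward the caddy, stopping short so the wrist camera can see the slotted collar.

```bash
python3 -m pendant '[[0.05,0.036,0,0,0],[0.05,0.036,0,0,0],[0.05,0.036,0,0,0],[0.05,0.032,0,0,0],[0.05,0,0,0,0]]'
cat > well.py <<'E'
from fit import *
s=bot.get_obs();p=np.array(s["eef_pos"]);R=Rq(s["tool_rot"]);print(np.round(p,4),"angx",np.degrees(np.arctan2(R[1,0],R[0,0])))
m=bot.camera_model("wrist");im,d=bot.read_camera("wrist");P=cloud(np.ones_like(d,bool),d,m)
c=P[(P[:,2]>.034)&(P[:,2]<.046)][:,:2];n=np.array([.53,.143])
for _ in range(4):
    q=c[np.hypot(*(c-n).T)<.05]; f=circ(q,.039);n=f[:2]
a=np.sort(np.degrees(np.arctan2(*(q-f[:2]).T[::-1])));g=np.diff(np.r_[a,a[0]+360]);i=g.argmax()
print("collar",np.round(f,4),len(q),"gap",g[i],"at",a[i]+g[i]/2,"z95",np.median(P[np.hypot(*(P[:,:2]-n).T)<.05][:,2]))
print("tool shift",np.round(R.T@np.r_[f[:2]-p[:2],0],4)); cv2.imwrite("pics/w4.png",im)
E
python3 well.py
```

```text
t: 6.38
eef_pos: [0.519, 0.0487, 0.3008]
tool_rot: [-0.001, 0.736, 0.677, 0.002]
contact_force: [0.1, 0.9, -1.1]
gripper_width: 0.663
grasp_force: 43.4
[0.519  0.0487 0.3008] angx 85.25416564462749
collar [0.5309 0.1422 0.0383] 5210 gap 49.1013379312767 at 187.65705728030596 z95 0.012752812105337004
tool shift [0.0942 0.0042 0.0005]
```

View pics/w4.png

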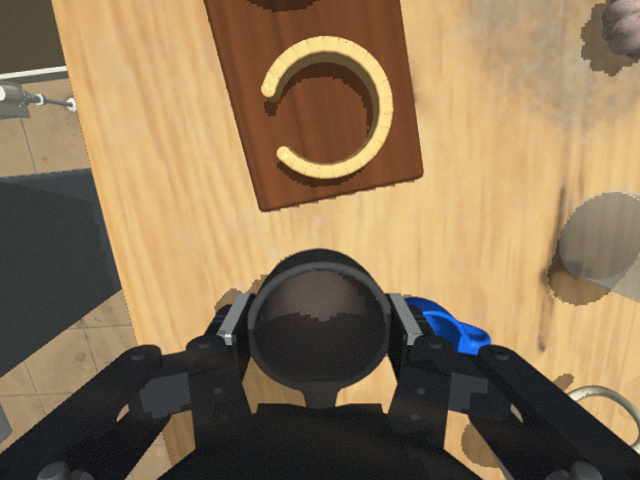

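The slotted collar is in view around (328,108) with its slot to the left. Its fitted position, (0.531, 0.142) with the slot at 187.7°, agrees with the top camera. I'll move over it and turn.

```bash
python3 -m pendant '[[0.05,0.035,0.0015,0,0],[0.05,0.035,0.0015,0,0],[0.05,0.0242,0.0015,0,0],[0.05,0,0,0,0]]'; python3 -m pendant '[[0.05,0,0,0,7],[0.05,0,0,0,7],[0.05,0,0,0,7],[0.05,0,0,0,7],[0.05,0,0,0,7],[0.05,0,0,0,7],[0.05,0,0,0,7],[0.05,0,0,0,7],[0.05,0,0,0,7],[0.05,0,0,0,7],[0.05,0,0,0,7],[0.05,0,0,0,0]]'
cat > st.py <<'E'
from fit import *
import sys
b=float(sys.argv[1])
for _ in range(2):
    s=bot.get_obs();p=np.array(s["eef_pos"]);R=Rq(s["tool_rot"]);print(s["t"],np.round(p,4),"angx",np.degrees(np.arctan2(R[1,0],R[0,0])),"tilt",np.round(R[:2,2],3),np.round(s["contact_force"],1))
    cup("top",[.531,.142],b);cup("wrist",[.531,.142],b)
    print("shift",np.round(R.T@np.r_[np.array([.531,.142])-p[:2],0],4))
E
python3 st.py .095
```

```text
t: 6.77
eef_pos: [0.5322, 0.1396, 0.3007]
tool_rot: [-0.001, 0.737, 0.676, 0.002]
contact_force: [0.7, 0.6, -0.4]
gripper_width: 0.667
grasp_force: 43.4
t: 7.77
eef_pos: [0.5321, 0.1331, 0.3002]
tool_rot: [0.001, 0.998, 0.064, -0.001]
contact_force: [-0.4, -0.5, -1.2]
gripper_width: 0.668
grasp_force: 43.4
7.7667 [0.5321 0.1331 0.3002] angx 7.382251832587814 tilt [-0.001 -0.001] [-0.4 -0.5 -1.2]
wrist cup [0.5335 0.1331 0.0275] ztop [0.1483 0.1506] handle deg -171.13411901481535
shift [ 0.0001 -0.009  -0.    ]
7.9667 [0.5321 0.1338 0.3004] angx 7.8447578437662076 tilt [-0. -0.] [-1.1 -0.4 -1.6]
wrist cup [0.5336 0.1337 0.0275] ztop [0.1485 0.151 ] handle deg -171.21856201726118
shift [ 0.     -0.0082 -0.    ]
```

```bash
python3 -m pendant '[[0.05,-0.001,-0.0085,0,0],[0.05,0,0,0.02,0],[0.05,0,0,0.02,0],[0.05,0,0,0.008,0],[0.05,0,0,0,0],[0.05,0,0,0,0]]'; python3 st.py .047; python3 -c "
from h import *
cv2.imwrite('pics/s5.png',cv2.resize(bot.read_camera('scene')[0][140:300,180:380],None,fx=3,fy=3))"
```

```text
t: 8.67
eef_pos: [0.5299, 0.143, 0.2527]
tool_rot: [0.0, 0.998, 0.067, -0.0]
contact_force: [-0.4, 0.0, -1.0]
gripper_width: 0.662
grasp_force: 43.4
8.6667 [0.5299 0.143  0.2527] angx 7.7315234441754495 tilt [-0.001 -0.   ] [-0.4  0.  -1. ]
shift [ 0.0009  0.0012 -0.    ]
8.8667 [0.5304 0.1429 0.2537] angx 7.698894564687952 tilt [0.002 0.001] [-0.1  0.9 -0.5]
wrist cup [0.532  0.1425 0.0275] ztop [0.1013 0.1039] handle deg -171.45211122149968
shift [0.0005 0.001  0.    ]
```

View pics/s5.png

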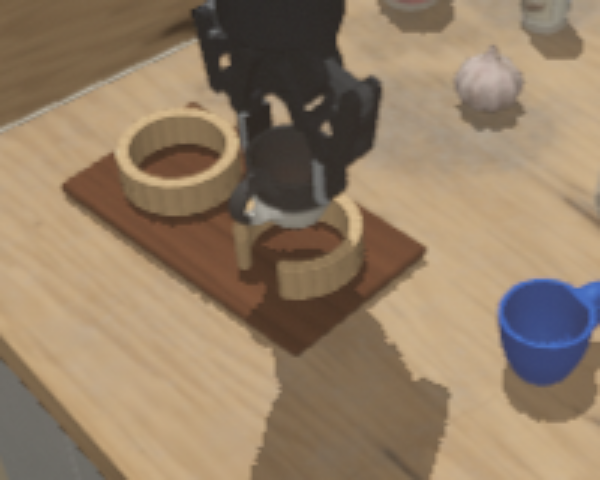

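The scene crop shows the cup above the slotted collar with its handle toward the slot, and the numbers agree within 1–2 mm. I'll lower it gently.

```bash
python3 -m pendant '[[0.05,0,0.001,0.012,0],[0.05,0,0,0.012,0],[0.05,0,0,0.006,0],[0.05,0,0,0.003,0],[0.05,0,0,0,0],[0.05,0,0,0,0]]'; python3 -m pendant '[[0.05,0,0,0.002,0],[0.05,0,0,0.001,0],[0.05,0,0,0,0],[0.05,0,0,0,0]]';python3 st.py .009
```

```text
t: 9.62
eef_pos: [0.53, 0.1417, 0.2193]
tool_rot: [0.0, 0.998, 0.067, -0.0]
contact_force: [1.1, -1.1, -1.2]
gripper_width: 0.666
grasp_force: 43.4
t: 9.95
eef_pos: [0.5302, 0.1418, 0.2169]
tool_rot: [-0.0, 0.998, 0.067, 0.0]
contact_force: [-0.4, -0.4, -1.4]
gripper_width: 0.666
grasp_force: 43.4
9.95 [0.5302 0.1418 0.2169] angx 7.7051062306147164 tilt [0. 0.] [-0.4 -0.4 -1.4]
wrist cup [0.5318 0.1415 0.0274] ztop [0.0645 0.0672] handle deg -171.06549314724802
shift [ 0.0009 -0.0001  0.    ]
10.15 [0.5302 0.1417 0.2169] angx 7.701025789871536 tilt [0. 0.] [0.3 0.3 0.3]
wrist cup [0.5318 0.1414 0.0274] ztop [0.0644 0.0671] handle deg -171.3390774443961
shift [ 0.0009 -0.0002  0.    ]
```

Rim is about 2 mm above its seated height, with no contact yet.

```bash
python3 -m pendant '[[0.05,0,0,0.001,0],[0.05,0,0,0,0],[0.05,0,0,0,0]]'; python3 -m pendant '[[0.05,0,0,0.001,0],[0.05,0,0,0,0],[0.05,0,0,0,0]]';python3 -m pendant '[[0.05,0,0,0.0005,0],[0.05,0,0,0,0],[0.05,0,0,0,0]]'
```

```text
t: 10.6
eef_pos: [0.5301, 0.1417, 0.2156]
tool_rot: [0.0, 0.998, 0.067, -0.0]
contact_force: [-0.4, -0.4, -1.6]
gripper_width: 0.662
grasp_force: 43.4
t: 10.85
eef_pos: [0.5301, 0.1417, 0.2147]
tool_rot: [0.0, 0.998, 0.067, -0.0]
contact_force: [-0.5, -0.3, -1.2]
gripper_width: 0.66
grasp_force: 43.4
t: 11.1
eef_pos: [0.5303, 0.1418, 0.2145]
tool_rot: [-0.0, 0.998, 0.067, 0.0]
contact_force: [-1.0, 0.4, 2.6]
gripper_width: 0.667
grasp_force: 43.7
```

Contact is at TCP z 0.2145, which is 12 mm above the pick height, as expected for a seated cup. I'll release and rise.

```bash
python3 -m pendant '[[0.06,0,0,0,0],[0.065,0,0,0,0],[0.075,0,0,0,0],[0.0854,0,0,0,0],[0.0854,0,0,0,0],[0.0854,0,0,0,0]]' && python3 -m pendant '[[0.0854,0,0,-0.01,0],[0.0854,0,0,-0.03,0],[0.0854,0,0,-0.04,0],[0.0854,0,0,-0.04,0],[0.0854,-0.04,0,0,0],[0.0854,-0.04,0,0,0],[0.0854,0,0,0,0]]'; python3 st.py .012; python3 -c "
from h import *
a=bot.read_camera('scene')[0][140:300,180:380];b=bot.read_camera('wrist')[0]
cv2.imwrite('pics/s6.png',np.hstack([cv2.resize(a,(400,320)),cv2.resize(b,(400,320))]))"
```

```text
t: 11.6
eef_pos: [0.5301, 0.1417, 0.2141]
tool_rot: [0.0, 0.998, 0.067, -0.0]
contact_force: [0.0, 0.2, -0.5]
gripper_width: 0.998
grasp_force: 0.0
t: 12.18
eef_pos: [0.4435, 0.1292, 0.3335]
tool_rot: [0.002, 0.998, 0.068, -0.004]
contact_force: [-1.8, -1.2, -1.3]
gripper_width: 1.001
grasp_force: 0.0
12.1833 [0.4435 0.1292 0.3335] angx 7.790722353500254 tilt [-0.008 -0.004] [-1.8 -1.2 -1.3]
top cup [0.5315 0.1422 0.0279] ztop [0.0618 0.0647] handle deg 0.0
wrist cup [0.5302 0.1429 0.0278] ztop [0.0628 0.0645] handle deg -173.13962326531055
shift [ 0.0884 -0.0008 -0.0007]
12.3833 [0.4515 0.1312 0.335 ] angx 7.698723532619993 tilt [0.002 0.001] [-0.1  0.1  0.1]
top cup [0.5313 0.1419 0.0277] ztop [0.062  0.0647] handle deg 0.0
wrist cup [0.5303 0.1429 0.0279] ztop [0.0629 0.0645] handle deg -172.6030722825737
shift [ 0.0802 -0.0001  0.0002]
```

View pics/s6.png

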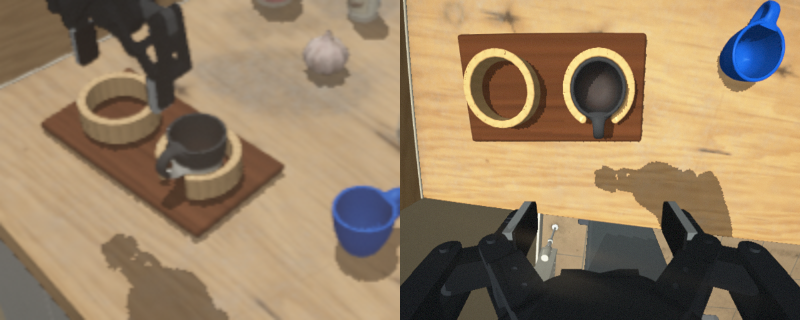

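The pictures show the cup upright in the slotted collar, with its handle out through the slot at (598,125) in the right-hand view. The rim is at z ≈ 0.0645 (expected 0.065), so it is fully seated, and the gripper is clear.

```bash
python3 -c "
from station import bot
print(bot.hand_in())"
```

```text
the job is handed in; nothing more can be done
None
```

The espresso cup is standing upright and fully seated in the slotted collar, handle out through the slot and gripper clear; I handed the job in at about 12.5 s.

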